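# Tighten a mandrel collet nut with the socket that fits

## Robot

A 6-joint arm with a two-finger parallel gripper is mounted at the origin on the work surface. World frame = base frame: x ahead of the robot, y to its left, z up, the work surface at z = 0. Lengths are in m, angles in rad, forces in N, time in s.
With the tool pointing down it reaches from about 0.35 to 0.975 m from the base axis. Payload 4.9 kg.
Tool frame: the origin (TCP) lies at the very end of the fingers, on their centre line; the grasp point (between the pads) lies 19 mm behind it; y points along the fingers, z is the direction in which the jaws open and shut, and the axes are right-handed (so a half turn about y gives the same grasp; the last joint's range is limited). The gripper opens to 85 mm and grips with 20 to 120 N. Pads are 22 mm wide; open, the fingers measure 114 mm over their backs; the gripper's body (76 mm by 85 mm) begins 54 mm behind the grasp point. The pads swing forward as they close: fully open they stand 13 mm farther back than shut.
Start: joints at [-1.328, 0.053, 1.613, -0, 1.476, -0.119], TCP at [0.221, -0.585, 0.231] pointing down, gripper open.
Joint ranges: [-3.01, 3.01], [-1.01, 2.22], [0.06, 2.58], [-1.02, 4.17], [0.09, 2.62], [-3.14, 3.14]. Speed limits (rad/s): [2.57, 2.57, 3.14, 3.14, 3.14, 3.14].

## Interface

Orientations are given as [roll, pitch, yaw] about the fixed x, y, z axes, in that order (R = Rz(yaw) Ry(pitch) Rx(roll)).
In Python, from station import monitor, imaging, ticket gives the robot as it stands.
- The arm moves only by the tool send_rows, never from a script. Its argument "commands" is a list of rows, each a list of 4 numbers: the shift along the tool's x, y, z in units of 50 mm (1.0 is 50 mm), then the turn about the tool's y in units of 6 degrees (1.0 is 6 degrees). In form: [[tx, ty, tz, spin], ...]. A call has 1 to 20 rows; each row is the pose to reach, as a shift and turn from the pose commanded when the call began, along the tool's axes at that moment; what a row does not reach only later rows make up. A row lasts 1/10 s, in which the tool goes at most 50 mm and 8.59 degrees, less where a joint would pass 70% of its speed; a pose out of reach is approached as far as the arm can. A call with a gripper value outside its range is refused whole. "claw" is the finger opening in mm, from 0 to 85.4, set as the call begins (left out, the last holds). The fingers move at their own pace and stop on an object; the grip force is fixed at half the most. Time passes only in rows, so rows that repeat a pose let the fingers close. It gives the time, the measured TCP pose, the force and the opening at its end, in the units of the state.
- monitor.get_state(): the state, without advancing time (a new reading comes with each control period).
- imaging.capture(name): name is "scene" or "top" or "wrist"; returns (picture, depth): 480x640x3 uint8, red, green, blue; 480x640 float32, m along the optical axis (not along the pixel's ray), 0 where there is no reading.
- imaging.camera_params(name): a dict with "mtx" (3x3 intrinsics, pixels), "T" (4x4, takes a point from camera to world coordinates); the wrist camera has in their place "hand_eye" (4x4, takes a point from camera to tool coordinates, whose origin is the TCP and whose axes are the tool frame's). Camera axes: x right, y up, looking along -z (the intrinsics and any distortion apply to the point x, -y, -z); pixel columns grow to the right and rows downward; lengths in m; the calibration is good to about 2 mm. A picture is of the moment at which its call begins: read the wrist's pose just before it. camera_params takes no time and is no camera call.
- ticket.sign_off(): hands the job in, once; it reports no verdict.
The state is a dict: "t": time; "joints": joint angles; "dq": joint speeds; "joint_efforts": joint torques, N m; "eef_pos": TCP position; "orientation": TCP orientation; "wrist_force": force on the tool from outside, world axes, zero at the start; "wrist_torque": the same for the moment, N m; "grip_width": opening from 0.0 (shut) to 1.0 (fully open).
Only numpy, scipy, OpenCV 4.12 (cv2) and the standard library are available. Lean on these libraries where they do the work, as an engineer would, in place of code of your own. Each camera call takes 0.05 s, during which the arm holds its last target. There are 200 camera calls.

## Task

The collet nut of the block on the dark rubber mat has been left loose: find which of the three sockets fits it, trying them on the nut if need be, push that socket fully home on the nut, and with it turn the nut clockwise until it is tight. Finish while still holding the socket, upright and fully home on the tightened nut; do not let go. Leave the other two sockets standing upright on the bench and do not disturb the other loose things.

Things in the scene. Friction and masses are not known exactly. Their poses are not given: they have to be found in the camera images.
- collet_a: Collet block a, fixed: aluminium, 50 x 50 mm on a 90 x 90 x 12 mm base plate with four cap screws; flat top 52 mm above the bench, carrying a dark steel hex collet nut at its middle. One block has a 19, one a 24, one a 30 mm nut (across flats); which has which is not marked, but can be seen or found by trying. Origin: centre of its underside.
- collet_b: Collet block b, fixed: aluminium, 50 x 50 mm on a 90 x 90 x 12 mm base plate with four cap screws; flat top 52 mm above the bench, carrying a dark steel hex collet nut at its middle. One block has a 19, one a 24, one a 30 mm nut (across flats); which has which is not marked, but can be seen or found by trying. Origin: centre of its underside.
- collet_c: Collet block c, fixed: aluminium, 50 x 50 mm on a 90 x 90 x 12 mm base plate with four cap screws; flat top 52 mm above the bench, carrying a dark steel hex collet nut at its middle. One block has a 19, one a 24, one a 30 mm nut (across flats); which has which is not marked, but can be seen or found by trying. Origin: centre of its underside.
- seat_a (a point): Centre of the foot of the collet nut of block a, level with the block's top; turns with the nut: z up, x square to one flat, flats every 60 degrees. The hexagon is 16 mm high, chamfered at its top, with a thin green mandrel tip standing 5 mm above its middle. A socket fully home has its mouth here, on the block's top; one too small stays about 16 mm higher, on the nut.
- seat_b (a point): Centre of the foot of the collet nut of block b, level with the block's top; turns with the nut: z up, x square to one flat, flats every 60 degrees. The hexagon is 16 mm high, chamfered at its top, with a thin green mandrel tip standing 5 mm above its middle. A socket fully home has its mouth here, on the block's top; one too small stays about 16 mm higher, on the nut.
- seat_c (a point): Centre of the foot of the collet nut of block c, level with the block's top; turns with the nut: z up, x square to one flat, flats every 60 degrees. The hexagon is 16 mm high, chamfered at its top, with a thin green mandrel tip standing 5 mm above its middle. A socket fully home has its mouth here, on the block's top; one too small stays about 16 mm higher, on the nut.
- nut_a (a joint): Turn of the nut of block a, rad: 0 is tight against a dead stop, larger is looser (anticlockwise from above), at most 1.0. Starts at 0.45 to 0.8, drags with 0.25 N m, stays where left; turning clockwise from above tightens. The socket that fits has 5 to 7 degrees of play each way; one too large drops over the nut but spins without turning it.
- nut_b (a joint): Turn of the nut of block b, rad: 0 is tight against a dead stop, larger is looser (anticlockwise from above), at most 1.0. Starts at 0.45 to 0.8, drags with 0.25 N m, stays where left; turning clockwise from above tightens. The socket that fits has 5 to 7 degrees of play each way; one too large drops over the nut but spins without turning it.
- nut_c (a joint): Turn of the nut of block c, rad: 0 is tight against a dead stop, larger is looser (anticlockwise from above), at most 1.0. Starts at 0.45 to 0.8, drags with 0.25 N m, stays where left; turning clockwise from above tightens. The socket that fits has 5 to 7 degrees of play each way; one too large drops over the nut but spins without turning it.
- mat: Dark rubber work mat, 150 x 150 x 1.5 mm, fixed flat on the bench. Origin: centre of its underside. The collet block to be worked on is the one that stands near the middle of the mat (within about 15 mm); the other two stand elsewhere on the bench.
- socket_small: The smallest dark steel socket, 75 mm tall, standing mouth down, for a 19 mm nut. Lower 40 mm: round, 28.5 mm across, with a hexagonal cavity 20.2 mm across flats, 28 mm deep, open below. Upper 35 mm: solid hexagonal drive end, 22 mm across flats, to grip on two opposite flats above the shoulder. Origin: centre of the mouth, z up. x is square to a flat, outside and inside alike; flats every 60 degrees.
- socket_mid: The middle-sized dark steel socket, 75 mm tall, standing mouth down, for a 24 mm nut. Lower 40 mm: round, 34 mm across, with a hexagonal cavity 25.2 mm across flats, 28 mm deep, open below. Upper 35 mm: solid hexagonal drive end, 22 mm across flats, to grip on two opposite flats above the shoulder. Origin: centre of the mouth, z up. x is square to a flat, outside and inside alike; flats every 60 degrees.
- socket_large: The largest dark steel socket, 75 mm tall, standing mouth down, for a 30 mm nut. Lower 40 mm: round, 41 mm across, with a hexagonal cavity 31.2 mm across flats, 28 mm deep, open below. Upper 35 mm: solid hexagonal drive end, 22 mm across flats, to grip on two opposite flats above the shoulder. Origin: centre of the mouth, z up. x is square to a flat, outside and inside alike; flats every 60 degrees.
- dish: Shallow clear glass dish, 88 mm across, 14 mm high; bystander. Origin: centre of its underside.
- tweezers: Steel tweezers, about 130 mm long, 12 mm wide and 9 mm high, lying along their x; bystander. Origin: underneath, near the middle.
- bottle: White plastic bottle, 60 mm across, 150 mm high; bystander. Origin: centre of its underside.
- screwdriver: Screwdriver with a black handle, about 170 mm long, lying along its x; bystander.
- spool: Empty grey plastic spool standing on its flange, 64 mm across, 40 mm high; bystander. Origin: centre of its underside.
- ring_gauge: Steel ring gauge lying flat, 48 mm across, 14 mm high; bystander. Origin: centre of its underside.

How it is judged:
On the way:
1. the socket that fits is held fully home on the nut of the block on the mat, while that nut is still loose (((horizontal distance between seat_a and mat below 0.03 m and horizontal distance between socket_mid and seat_a below 0.003 m and z of socket_mid in the frame of seat_a between -0.004 and 0.004 m and angle between socket_mid's own z axis and vertical below 0.08 rad and contact force between the fingers and socket_mid above 1 N and value of joint nut_a above 0.2 rad) or (horizontal distance between seat_b and mat below 0.03 m and horizontal distance between socket_large and seat_b below 0.003 m and z of socket_large in the frame of seat_b between -0.004 and 0.004 m and angle between socket_large's own z axis and vertical below 0.08 rad and contact force between the fingers and socket_large above 1 N and value of joint nut_b above 0.2 rad) or (horizontal distance between seat_c and mat below 0.03 m and horizontal distance between socket_small and seat_c below 0.003 m and z of socket_small in the frame of seat_c between -0.004 and 0.004 m and angle between socket_small's own z axis and vertical below 0.08 rad and contact force between the fingers and socket_small above 1 N and value of joint nut_c above 0.2 rad))), for 0.1 s.
At the end, for the whole second after the job is handed in: The right-sized socket is gripped and fully home on the nut of the block on the mat (3 mm of its axis, 4 mm of full depth, upright within 0.08 rad), that nut is within 0.05 rad of tight, and the other two sockets stand still and upright (0.08 rad) on the bench (((horizontal distance between seat_a and mat below 0.03 m and horizontal distance between socket_mid and seat_a below 0.003 m and z of socket_mid in the frame of seat_a between -0.004 and 0.004 m and angle between each of socket_mid, socket_large, socket_small's own z axis and vertical below 0.08 rad and contact force between the fingers and socket_mid above 1 N and value of joint nut_a below 0.05 rad and height (world z) of each of socket_large, socket_small below 0.005 m and linear speed of each of socket_large, socket_small below 0.02 m/s) or (horizontal distance between seat_b and mat below 0.03 m and horizontal distance between socket_large and seat_b below 0.003 m and z of socket_large in the frame of seat_b between -0.004 and 0.004 m and angle between each of socket_large, socket_mid, socket_small's own z axis and vertical below 0.08 rad and contact force between the fingers and socket_large above 1 N and value of joint nut_b below 0.05 rad and height (world z) of each of socket_mid, socket_small below 0.005 m and linear speed of each of socket_mid, socket_small below 0.02 m/s) or (horizontal distance between seat_c and mat below 0.03 m and horizontal distance between socket_small and seat_c below 0.003 m and z of socket_small in the frame of seat_c between -0.004 and 0.004 m and angle between each of socket_small, socket_mid, socket_large's own z axis and vertical below 0.08 rad and contact force between the fingers and socket_small above 1 N and value of joint nut_c below 0.05 rad and height (world z) of each of socket_mid, socket_large below 0.005 m and linear speed of each of socket_mid, socket_large below 0.02 m/s))); the arm keeps its last pose, push and grip.
It fails at once if one of the bystanders (dish, tweezers, bottle, screwdriver, spool, ring gauge) is moved more than 30 mm (distance of any of dish, tweezers, bottle, screwdriver, spool, ring_gauge from where it was at the start of the episode above 0.03 m).
It also fails if it takes over 58 s, if anything falls off the work surface, if the arm or the gripper's body presses on something with over 40 N, if the wrist force passes 120 N, or if a joint passes its speed limit or range.

## Working session

There is one attempt and no reset: what is moved stays moved. The work goes in short steps, Python scripts to look and compute and a tool call to move; the robot and the scene stay as the last step left them, time stands still between calls to the robot, and variables do not carry over. Pictures are saved under pics/ and viewed, about 8 in all and at most 12, crops included, and the job is handed in when it is done.

Besides the shell and the picture viewer there is one more tool, called after "Request:" by a JSON object that holds its "method" and its "body", one argument or row to a line. send_rows: Moves the arm, as the interface text tells. Its arguments: {"type":"object","properties":{"commands":{"type":"array","items":{"type":"array","items":{"type":"number"}}},"claw":{"type":"number"}},"required":["commands"]}

```bash
mkdir -p pics; ls
python3 - <<'E'
from station import monitor, imaging
import cv2,numpy as np
for n in ("scene","top"):
    im,d=imaging.capture(n); cv2.imwrite(f"pics/{n}0.png",im[:,:,::-1]); np.savez(f"{n}0.npz",im=im,d=d)
    p=imaging.camera_params(n); print(n,{k:np.round(v,4).tolist() if hasattr(v,'shape') else v for k,v in p.items()})
print(imaging.camera_params("wrist")); print(monitor.get_state())
E
```

```text
pics
scene {'mtx': [[433.7105, 0.0, 327.3959], [0.0, 433.7105, 240.6308], [0.0, 0.0, 1.0]], 'T': [[0.2307, -0.7455, 0.6254, 1.1648], [0.9729, 0.1645, -0.1627, -0.1562], [0.0184, 0.6459, 0.7632, 0.8484], [0.0, 0.0, 0.0, 1.0]]}
top {'mtx': [[622.683, 0.0, 319.2618], [0.0, 622.683, 252.0339], [0.0, 0.0, 1.0]], 'T': [[-0.0095, 0.9879, -0.1547, 0.31], [-1.0, -0.0098, -0.0008, 0.0202], [-0.0023, 0.1547, 0.988, 1.5739], [0.0, 0.0, 0.0, 1.0]]}
{'mtx': array([[430.2016458 ,   0.        , 323.42459805],
       [  0.        , 430.2016458 , 241.80891701],
       [  0.        ,   0.        ,   1.        ]]), 'hand_eye': array([[ 3.37524431e-04, -9.60766071e-01, -2.77359772e-01,
        -7.07169651e-02],
       [ 1.97927529e-03,  2.77359887e-01, -9.60764058e-01,
        -1.41893239e-01],
       [ 9.99997984e-01, -2.24690001e-04,  1.99523628e-03,
        -7.59198652e-04],
       [ 0.00000000e+00,  0.00000000e+00,  0.00000000e+00,
         1.00000000e+00]])}
{'t': 0.1, 'joints': array([-1.32798995e+00,  5.32967861e-02,  1.61417201e+00, -1.30799594e-05,
        1.47602611e+00, -1.19004100e-01]), 'dq': array([-0.00165737, -0.00189749, -0.00361339, -0.00055688,  0.00139824,
       -0.00145649]), 'joint_efforts': array([ 9.30020724e-04, -3.94899917e+01, -3.71363854e+01, -1.45298886e-04,
        3.82525308e-03, -1.08859388e-05]), 'eef_pos': array([ 0.22108472, -0.58397322,  0.23017314]), 'orientation': array([-1.57268667e+00,  2.12914519e-04, -2.77978113e+00]), 'wrist_force': array([-0.74691262, -0.0325673 ,  0.46783749]), 'wrist_torque': array([-0.01468997, -0.02672932, -0.01042541]), 'grip_width': 0.9956234438001201}
```

View pics/top0.png

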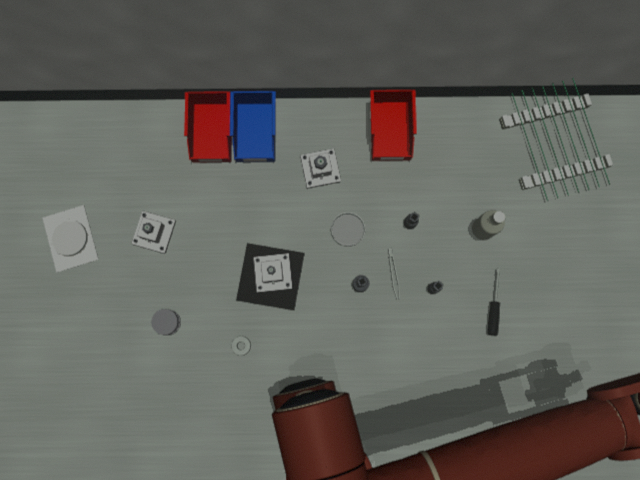

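View pics/scene0.png

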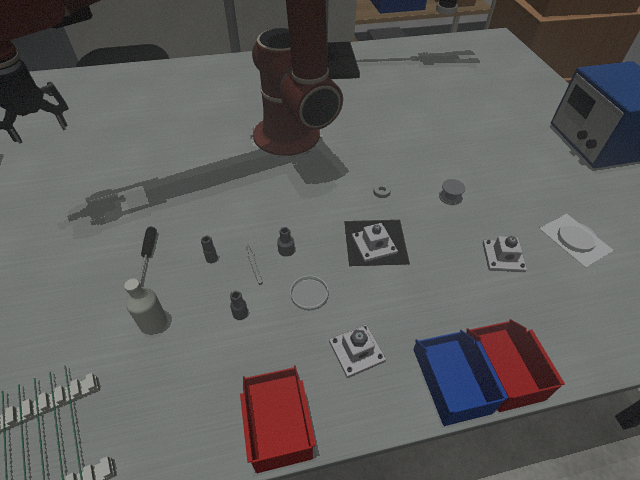

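Top view: the mat block is at (272,271). The sockets are at (360,284), (411,220) and (434,287), and the other blocks are at (150,231) and (320,165). The mat nut looks smallest. Next I'll get coordinates and an enlarged crop.

```bash
cat > h.py <<'E'
import numpy as np, cv2
from station import monitor, imaging
from scipy.spatial.transform import Rotation as R
def cam(n):
    p=imaging.camera_params(n)
    if n!="wrist": return p["mtx"],np.array(p["T"])
    s=monitor.get_state(); T=np.eye(4); T[:3,:3]=R.from_euler('xyz',s["orientation"]).as_matrix(); T[:3,3]=s["eef_pos"]
    return p["mtx"],T@p["hand_eye"]
def ray(K,T,u,v,z):
    d=T[:3,:3]@np.array([(u-K[0,2])/K[0,0],-(v-K[1,2])/K[1,1],-1]); o=T[:3,3]
    return o+d*(z-o[2])/d[2]
def proj(K,T,P):
    c=T[:3,:3].T@(np.array(P)-T[:3,3]); return K[0,2]+K[0,0]*c[0]/-c[2], K[1,2]+K[1,1]*c[1]/c[2]
def cloud(K,T,d):
    v,u=np.mgrid[:d.shape[0],:d.shape[1]]
    c=np.stack([(u-K[0,2])/K[0,0]*d,-(v-K[1,2])/K[1,1]*d,-d],-1)
    return c@T[:3,:3].T+T[:3,3]
E
python3 - <<'E'
from h import *
f=np.load("top0.npz");im,d=f["im"],f["d"];K,T=cam("top")
P=cloud(K,T,d)
for n,u,v,z in [("mat",272,268,.068),("blkL",149,228,.068),("blkT",321,162,.068),("s1",360,283,.075),("s2",412,217,.075),("s3",434,287,.075),("dish",347,230,.014),("tw",394,274,.01),("ring",241,346,.014),("spool",166,322,.04),("driver",493,318,.02),("bottle",498,217,.15)]:
    w=P[v-12:v+13,u-12:u+13].reshape(-1,3); m=w[:,2]>w[:,2].max()-.012
    print(n,np.round(ray(K,T,u,v,z),3),"top pts",np.round(w[m].mean(0),3),np.round(w[:,2].max(),3))
c=[im[v-24:v+25,u-30:u+31] for u,v in [(272,270),(151,231),(320,168),(360,284),(411,220),(434,287)]]
c=[cv2.resize(x[:,:,::-1],None,fx=4,fy=4,interpolation=cv2.INTER_CUBIC) for x in c]
cv2.imwrite("pics/crop.png",np.clip(1.8*np.vstack([np.hstack(c[:3]),np.hstack(c[3:])]).astype(float),0,255))
E
```

```text
mat [0.508 0.137 0.068] top pts [0.31  0.02  1.574] 1.574
blkL [0.61  0.44  0.068] top pts [0.31  0.02  1.574] 1.574
blkT [0.774 0.015 0.068] top pts [0.775 0.016 0.068] 0.075
s1 [ 0.468 -0.076  0.075] top pts [0.31  0.02  1.574] 1.574
s2 [ 0.63  -0.207  0.075] top pts [0.31  0.02  1.574] 1.574
s3 [ 0.457 -0.255  0.075] top pts [0.31  0.02  1.574] 1.574
dish [ 0.61  -0.05   0.014] top pts [0.31  0.02  1.574] 1.574
tw [ 0.497 -0.167  0.01 ] top pts [0.31  0.02  1.574] 1.574
ring [0.321 0.218 0.014] top pts [0.31  0.02  1.574] 1.574
spool [0.38  0.399 0.04 ] top pts [0.31  0.02  1.574] 1.574
driver [ 0.383 -0.408  0.02 ] top pts [0.31  0.02  1.574] 1.574
bottle [ 0.612 -0.397  0.15 ] top pts [0.31  0.02  1.574] 1.574[ WARN:0@0.547] global loadsave.cpp:1063 imwrite_ Unsupported depth image for selected encoder is fallbacked to CV_8U.
```

View pics/crop.png

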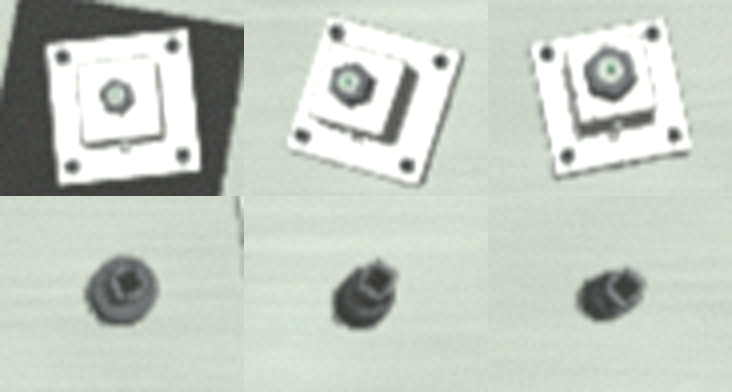

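The mat nut is the smallest of the three, so it is the 19 mm one. s3 at (0.457,-0.255) is the smallest socket. I'll look at the nut with the wrist camera first.

Request:
{"method": "send_rows", "body": {
  "commands": [
    [-10.48, 0, -11.47, 0],
    [-10.48, 0, -11.47, 0],
    [-10.48, 0, -11.47, 0],
    [-10.48, 0, -11.47, 0],
    [-10.48, 0, -11.47, 0],
    [-10.48, 0, -11.47, 0],
    [-10.48, 0, -11.47, 0],
    [-10.48, 0, -11.47, 0],
    [-10.48, 0, -11.47, 0],
    [-10.48, 0, -11.47, 0],
    [-10.48, 0, -11.47, 0],
    [-10.48, 0, -11.47, 0],
    [-10.48, 0, -11.47, 0],
    [-10.48, 0, -11.47, 0],
    [-10.48, 0, -11.47, 0],
    [-10.48, 1.2, -11.47, 0],
    [-10.48, 1.2, -11.47, 0],
    [-10.48, 1.2, -11.47, 0],
    [-10.48, 1.2, -11.47, 0],
    [-10.48, 1.2, -11.47, 0]
  ]
}}

```text
t: 2.1
eef_pos: [0.5092, 0.1363, 0.1733]
orientation: [-1.57, 0.003, -2.782]
wrist_force: [0.1, -0.2, -0.9]
grip_width: 0.998
```

Run:
```python
from h import *
s=monitor.get_state();print(s["t"],s["eef_pos"],s["orientation"],s["joints"][5])
K,T=cam("wrist");im,d=imaging.capture("wrist");np.savez("w1.npz",im=im,K=K,T=T,d=d)
print(proj(K,T,[.508,.137,.068]))
cv2.imwrite("pics/w1.png",im[:,:,::-1])
```

```text
2.1 [0.50923999 0.13630863 0.17332233] [-1.56984736  0.0028568  -2.78150336] 1.3312037320046235
(np.float64(323.5775617082071), np.float64(242.71336731100183))
```

View pics/w1.png

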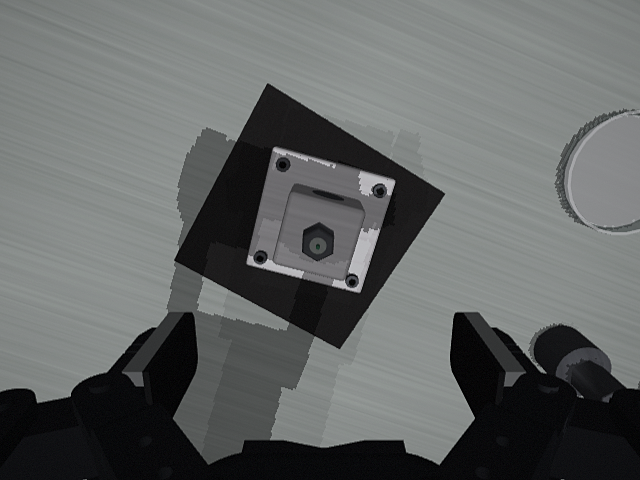

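The wrist view shows the nut at (318,242). Now I'll measure its centre from the green tip and the hex angle from the dark contour.

```bash
cat >> h.py <<'E'
def hexang(pts):
    "direction (deg mod 60) of flat normals of an outline, xy points: Fourier phase of 6-fold edge-normal histogram"
    e=np.roll(pts,-1,0)-pts; L=np.hypot(*e.T); a=np.arctan2(e[:,1],e[:,0])-np.pi/2
    S=(L*np.exp(6j*a)).sum(); return np.degrees(np.angle(S)/6)%60, abs(S)/L.sum()
E
python3 - <<'E'
from h import *
f=np.load("w1.npz");im,K,T=f["im"],f["K"],f["T"]
sub=im[215:270,290:346].astype(int);g=sub.sum(2)/3
gr=(sub[:,:,1]-sub[:,:,0]>12);v,u=np.nonzero(gr);print("green",u.mean()+290,v.mean()+215,len(u)) if len(u) else print("nog")
if len(u):print(ray(K,T,u.mean()+290,v.mean()+215,.073))
print("gray levels",np.round(g[27,::2]).astype(int))
for th in (60,70,80):
    m=((g<th)).astype(np.uint8); m=cv2.morphologyEx(m,cv2.MORPH_CLOSE,np.ones((9,9)))
    c=max(cv2.findContours(m,0,cv2.CHAIN_APPROX_NONE)[0],key=cv2.contourArea);h=cv2.approxPolyDP(cv2.convexHull(c),2.,True)[:,0]+[290,215]
    P=np.array([ray(K,T,a,b,.063)[:2] for a,b in h]);print(th,cv2.contourArea(c),h.tolist(),hexang(P),P.mean(0),np.round(np.linalg.norm(P-P.mean(0),axis=1)*1e3,1))
cv2.imwrite("pics/w1c.png",cv2.resize(im[195:290,265:365,::-1],None,fx=6,fy=6,interpolation=cv2.INTER_CUBIC))
E
```

```text
green 317.4117647058824 246.88235294117646 17
[0.50568343 0.13999847 0.073     ]
gray levels [106 107 107 107 106 109  61  38  42  38  71  82  84  84  84  84  84  84
  38  44  42  30 117 108 109 110 109 109]
60 904.5 [[333, 232], [331, 254], [316, 260], [302, 251], [305, 229], [319, 222]] (np.float64(44.92777120210529), np.float64(0.981698907352301)) [0.50612056 0.14015155] [11.1 11.4 12.  11.4 10.9 12.2]
70 923.5 [[319, 222], [333, 231], [333, 249], [331, 254], [315, 260], [302, 251], [304, 229]] (np.float64(45.42849815931541), np.float64(0.9085077393404761)) [0.50597286 0.13885072] [12.8 10.9  9.2 10.2 11.7 12.1 12.6]
80 930.0 [[320, 222], [333, 231], [333, 249], [331, 254], [315, 260], [302, 252], [303, 230]] (np.float64(46.18594627215649), np.float64(0.9075531248088798)) [0.50580241 0.13878963] [13.  11.   9.2 10.1 11.5 12.3 12.8]
```

View pics/w1c.png

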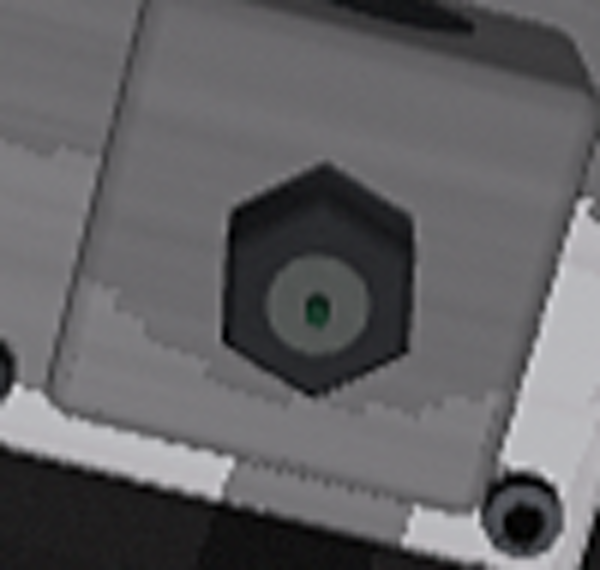

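The nut centre is about (0.506,0.140), the flat normal is about 45° mod 60, and the corner radius of about 11 mm confirms 19 mm AF. Next, look at the small socket from the same height.

Request:
{"method": "send_rows", "body": {
  "commands": [
    [3.73, 0, 6.95, 0],
    [3.73, 0, 6.95, 0],
    [3.73, 0, 6.95, 0],
    [3.73, 0, 6.95, 0],
    [3.73, 0, 6.95, 0],
    [3.73, 0, 6.95, 0],
    [3.73, 0, 6.95, 0],
    [3.73, 0, 6.95, 0],
    [3.73, 0, 6.95, 0],
    [3.73, 0, 6.95, 0],
    [3.73, 0, 6.95, 0],
    [3.73, 0, 6.95, 0],
    [3.73, 0, 6.95, 0],
    [3.73, 0, 6.95, 0]
  ]
}}

```text
t: 3.55
eef_pos: [0.4571, -0.2528, 0.1714]
orientation: [-1.571, 0.0, -2.778]
wrist_force: [0.4, 0.8, -0.2]
grip_width: 1.0
```

Run:
```python
from h import *
s=monitor.get_state();print(s["t"],s["eef_pos"],s["orientation"],s["joints"][5])
K,T=cam("wrist");im,d=imaging.capture("wrist");np.savez("w2.npz",im=im,K=K,T=T,d=d)
print(proj(K,T,[.457,-.255,.075]))
w=im[140:340,200:440];cv2.imwrite("pics/w2.png",cv2.resize(np.clip(w[:,:,::-1]*1.8,0,255).astype(np.uint8),None,fx=3,fy=3,interpolation=cv2.INTER_CUBIC))
```

```text
3.55 [ 0.45713997 -0.25284853  0.17137031] [-1.57070861e+00  7.79587699e-05 -2.77828443e+00] 0.5597295766607668
(np.float64(328.97327511110325), np.float64(246.5249122989798))
```

View pics/w2.png

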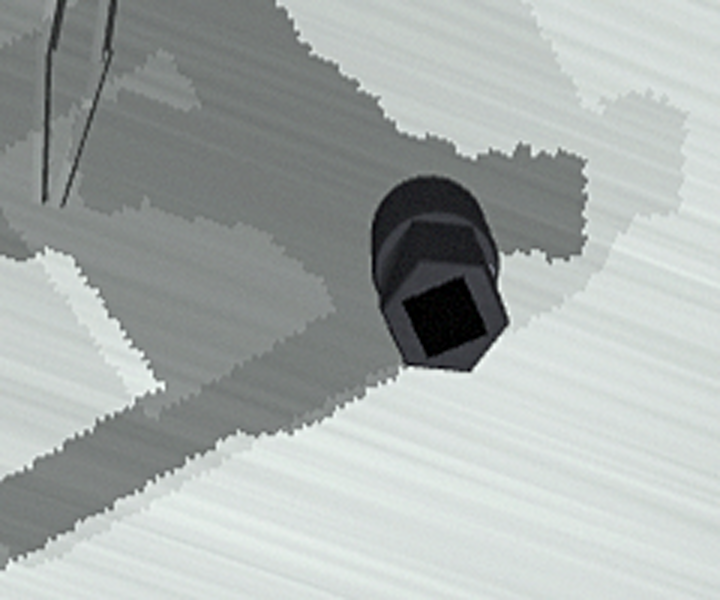

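The top hex corners in the crop are at (508,320), (471,372), (405,364), (382,305), (420,262) and (492,270). Converting those to a pose.

Run:
```python
from h import *
f=np.load("w2.npz");K,T=f["K"],f["T"]
h=np.array([(508,320),(471,372),(405,364),(382,305),(420,262),(492,270)])/3+[200,140]
P=np.array([ray(K,T,a,b,.075)[:2] for a,b in h])
c=P.mean(0);print(c,hexang(P),np.round(np.linalg.norm(P-c,axis=1)*1e3,1))
s=monitor.get_state();y=s["orientation"][2]
print("jaw dir deg",np.degrees(y)+90)
X=np.array([np.cos(y),np.sin(y)]);Z=np.array([-np.sin(y),np.cos(y)]);d=c-s["eef_pos"][:2];print("tx,tz units",d@X/.05,d@Z/.05)
```

```text
[ 0.4617579 -0.2654261] (np.float64(12.980177957598617), np.float64(0.9602592277862547)) [11.9 12.5 12.6 12.6 11.9 12.5]
jaw dir deg -69.20002617284058
tx,tz units 0.000593242336333278 0.2654132713492621
```

Request:
{"method": "send_rows", "body": {
  "commands": [
    [0, 0, 0.27, -1.4],
    [0, 0, 0.27, -2.8],
    [0, 0, 0.27, -3.7],
    [0, 0, 0.27, -3.7],
    [0, 0.5, 0.27, -3.7],
    [0, 1.0, 0.27, -3.7],
    [0, 1.5, 0.27, -3.7],
    [0, 2.0, 0.27, -3.7],
    [0, 2.3, 0.27, -3.7],
    [0, 2.5, 0.27, -3.7],
    [0, 2.5, 0.27, -3.7],
    [0, 2.5, 0.27, -3.7]
  ],
  "claw": 60
}}

```text
t: 4.8
eef_pos: [0.4623, -0.2667, 0.0472]
orientation: [-1.569, 0.0, -2.393]
wrist_force: [0.4, -0.0, 0.4]
grip_width: 0.7
```

Run:
```python
from h import *
s=monitor.get_state();print(s["t"],s["eef_pos"],s["orientation"],s["joints"][5],s["wrist_force"],s["grip_width"])
im,d=imaging.capture("wrist")
cv2.imwrite("pics/w3.png",np.clip(im[:,:,::-1]*1.8,0,255).astype(np.uint8))
```

```text
4.8 [ 0.46226737 -0.26673358  0.04720847] [-1.56941384e+00  2.11662003e-04 -2.39263485e+00] 0.15902304849938978 [ 0.36308038 -0.01196495  0.39615587] 0.6996373498570575
```

View pics/w3.png

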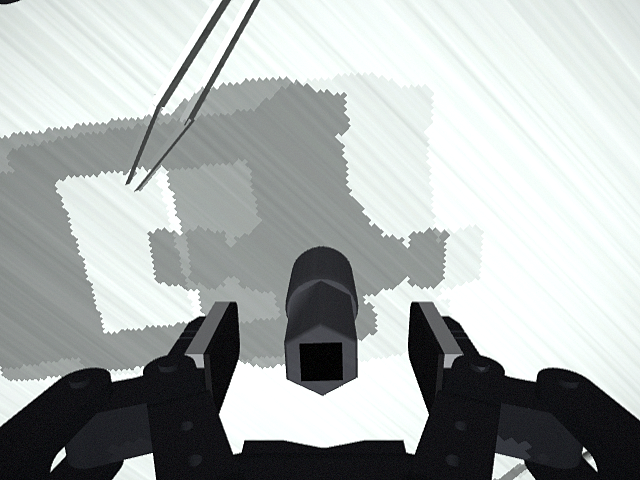

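The socket is centred and square between the pads, with the hex at (322,361). I'll lower slightly and close.

Request:
{"method": "send_rows", "body": {
  "commands": [
    [0, 0.07, 0, 0],
    [0, 0.07, 0, 0],
    [0, 0.07, 0, 0],
    [0, 0.07, 0, 0],
    [0, 0.07, 0, 0],
    [0, 0.07, 0, 0],
    [0, 0.07, 0, 0],
    [0, 0.07, 0, 0],
    [0, 0.07, 0, 0],
    [0, 0.07, 0, 0]
  ],
  "claw": 5
}}

```text
t: 5.85
eef_pos: [0.462, -0.2666, 0.0433]
orientation: [-1.57, 0.0, -2.392]
wrist_force: [-0.3, 0.2, 5.3]
grip_width: 0.246
```

Run:
```python
from h import *
s=monitor.get_state();print(s["t"],s["eef_pos"],s["orientation"],s["joints"][5],s["wrist_force"],s["grip_width"]*85.4)
K,T=cam("wrist");f=np.load("w2.npz")
im,d=imaging.capture("wrist");np.savez("w4.npz",im=im,K=K,T=T)
g=im.sum(2)/3;print(proj(K,T,[*s["eef_pos"][:2],.075]))
sub=(g[320:400,270:376]<6).astype(np.uint8)
c=max(cv2.findContours(sub,0,cv2.CHAIN_APPROX_NONE)[0],key=cv2.contourArea);r=cv2.minAreaRect(c);print(r)
p=np.array(r[0])+[270,320];print(ray(K,T,*p,.075))
```

```text
5.85 [ 0.46199631 -0.26657458  0.04334417] [-1.56998362e+00  1.29690461e-04 -2.39231536e+00] 0.1586155479551334 [-0.27434137  0.15275611  5.2665949 ] 21.039415662180552
(np.float64(326.3016266781801), np.float64(371.0042049962825))
((53.24364471435547, 48.27101135253906), (37.76321029663086, 42.56691360473633), 88.40885925292969)
[ 0.46205241 -0.26530386  0.075     ]
```

Gripped on the flats: the opening is 21 mm and the camera agrees within about 1 mm. I'll lift, carry and rotate to align with the nut.

Request:
{"method": "send_rows", "body": {
  "commands": [
    [0, -0.5, 0, 0],
    [0, -1.2, 0, 0],
    [0, -2.2, 0, 0],
    [0, -2.2, 0, 0],
    [-6.15, -2.2, -5.35, 4.66],
    [-6.15, -2.2, -5.35, 4.66],
    [-6.15, -2.2, -5.35, 4.66],
    [-6.15, -2.2, -5.35, 4.66],
    [-6.15, -2.2, -5.35, 4.66],
    [-6.15, -2.2, -5.35, 4.66],
    [-6.15, -2.2, -5.35, 4.66],
    [-6.15, -2.2, -5.35, 4.66],
    [-6.15, -2.2, -5.35, 4.66],
    [-6.15, -2.2, -5.35, 4.66],
    [-6.15, -2.2, -5.35, 4.66],
    [-6.15, -2.2, -5.35, 4.66],
    [-6.15, -2.2, -5.35, 4.66],
    [-6.15, -2.2, -5.35, 4.66],
    [-6.15, -2.2, -5.35, 4.66],
    [-6.15, -2.2, -5.35, 4.66]
  ]
}}

```text
t: 7.9
eef_pos: [0.5047, 0.1386, 0.1529]
orientation: [-1.571, 0.0, -2.881]
wrist_force: [0.1, -0.0, -1.5]
grip_width: 0.251
```

Run:
```python
from h import *
s=monitor.get_state();print(s["t"],s["eef_pos"],s["orientation"],s["joints"][5],s["wrist_force"],s["grip_width"]*85.4)
K,T=cam("wrist");im,d=imaging.capture("wrist")
cv2.imwrite("pics/w5.png",np.clip(im[:,:,::-1]*1.8,0,255).astype(np.uint8))
g=im.sum(2)/3;sub=(g[320:400,270:376]<6).astype(np.uint8)
c=max(cv2.findContours(sub,0,cv2.CHAIN_APPROX_NONE)[0],key=cv2.contourArea);r=cv2.minAreaRect(c);print(r)
```

```text
7.9 [0.50469762 0.13858864 0.15291661] [-1.57075095e+00  2.08577831e-04 -2.88104488e+00] 1.4360033017025278 [ 0.08856177 -0.03911989 -1.49028474] 21.41135601465421
((53.330596923828125, 48.24028015136719), (37.7189826965332, 42.62862777709961), 88.31531524658203)
```

View pics/w5.png

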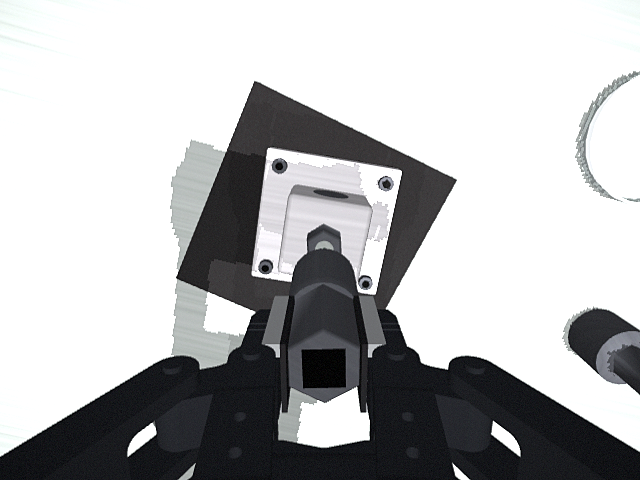

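The socket and nut line up laterally (both near column 323) and in angle. I'll descend to the nut top with force checks.

Request:
{"method": "send_rows", "body": {
  "commands": [
    [-0.01, 0.3, 0, 0],
    [-0.01, 0.6, 0, 0],
    [-0.01, 0.75, 0, 0],
    [-0.01, 0.8, 0, 0],
    [-0.01, 0.85, 0, 0],
    [-0.01, 0.88, 0, 0],
    [-0.01, 0.91, 0, 0],
    [-0.01, 0.94, 0, 0],
    [-0.01, 0.94, 0, 0]
  ]
}}

```text
t: 8.85
eef_pos: [0.5053, 0.1391, 0.1059]
orientation: [-1.571, 0.0, -2.88]
wrist_force: [0.1, -0.4, -3.1]
grip_width: 0.249
```

The mouth is 5 mm below the nut top with no force, so it is sliding on. Continuing to home.

Request:
{"method": "send_rows", "body": {
  "commands": [
    [0, 0.06, 0, 0],
    [0, 0.12, 0, 0],
    [0, 0.18, 0, 0],
    [0, 0.21, 0, 0],
    [0, 0.23, 0, 0],
    [0, 0.23, 0, 0],
    [0, 0.23, 0, 0]
  ]
}}

```text
t: 9.55
eef_pos: [0.5052, 0.139, 0.0953]
orientation: [-1.571, -0.0, -2.88]
wrist_force: [-2.8, -1.7, 5.2]
grip_width: 0.25
```

Home: z = 0.0953 m with a light contact force. Now turning clockwise, +36° first.

Request:
{"method": "send_rows", "body": {
  "commands": [
    [0, 0, 0, 0],
    [0, 0, 0, 0.5],
    [0, 0, 0, 1],
    [0, 0, 0, 1.5],
    [0, 0, 0, 2],
    [0, 0, 0, 2.5],
    [0, 0, 0, 3],
    [0, 0, 0, 3.5],
    [0, 0, 0, 4],
    [0, 0, 0, 4],
    [0, 0, 0, 4]
  ]
}}

```text
t: 10.65
eef_pos: [0.5055, 0.1386, 0.0953]
orientation: [-1.57, 0.001, 2.985]
wrist_force: [-2.4, -3.6, 5.9]
grip_width: 0.246
```

```bash
cat > s.py <<'E'
from h import *
s=monitor.get_state();print(s["t"],s["eef_pos"],np.degrees(s["orientation"]),s["joints"][5],s["wrist_force"],s["wrist_torque"],"q6 eff",s["joint_efforts"][5],s["grip_width"]*85.4)
E
python3 s.py
```

```text
10.65 [0.5055056  0.13860112 0.09534699] [-8.99260647e+01  4.41588971e-02  1.71049748e+02] 1.853861772337933 [-2.35359976 -3.61091648  5.89983335] [-0.64989673  0.51730423  0.1500528 ] q6 eff 0.16068832017481327 21.001739256715588
```

Request:
{"method": "send_rows", "body": {
  "commands": [
    [0, 0, 0, 0.5],
    [0, 0, 0, 1],
    [0, 0, 0, 1.5],
    [0, 0, 0, 2],
    [0, 0, 0, 2.5],
    [0, 0, 0, 2.5],
    [0, 0, 0, 2.5]
  ]
}}

```text
t: 11.35
eef_pos: [0.5055, 0.1386, 0.0954]
orientation: [-1.57, 0.001, 2.724]
wrist_force: [-3.2, -4.4, 6.6]
grip_width: 0.244
```

```bash
python3 s.py
```

```text
11.35 [0.50546989 0.13856729 0.09536331] [-8.99316373e+01  5.74792983e-02  1.56051708e+02] 2.115646856040047 [-3.22101245 -4.43264859  6.62676595] [-0.76027842  0.52937429  0.17371536] q6 eff 0.1793689839541912 20.799100821017422
```

Request:
{"method": "send_rows", "body": {
  "commands": [
    [0, 0, 0, 0.4],
    [0, 0, 0, 0.8],
    [0, 0, 0, 1.2],
    [0, 0, 0, 1.5],
    [0, 0, 0, 1.5],
    [0, 0, 0, 1.5]
  ]
}}

```text
t: 11.95
eef_pos: [0.5054, 0.1386, 0.0953]
orientation: [-1.57, 0.001, 2.567]
wrist_force: [-2.4, -3.5, 5.7]
grip_width: 0.242
```

```bash
python3 s.py
```

```text
11.95 [0.50542271 0.13855483 0.09532383] [-8.99351029e+01  6.15871504e-02  1.47060528e+02] 2.2725766531570244 [-2.43850197 -3.47602586  5.74860808] [-0.68952056  0.54594642  0.19620825] q6 eff 0.22341071628034115 20.669273356530045
```

Request:
{"method": "send_rows", "body": {
  "commands": [
    [0, 0, 0, 0.3],
    [0, 0, 0, 0.6],
    [0, 0, 0, 0.9],
    [0, 0, 0, 1.2],
    [0, 0, 0, 1.2]
  ]
}}

```text
t: 12.45
eef_pos: [0.5054, 0.1386, 0.0953]
orientation: [-1.57, 0.001, 2.441]
wrist_force: [-2.0, -3.3, 5.8]
grip_width: 0.242
```

```bash
python3 s.py
```

```text
12.45 [0.50537652 0.13857172 0.09534113] [-8.99336084e+01  7.13534217e-02  1.39874640e+02] 2.398162946686892 [-1.98623291 -3.3305755   5.84867903] [-0.67831994  0.56464138  0.39350764] q6 eff 0.5186939612030983 20.688392514925006
```

Torque is rising (0.2 → 0.5 N m), which suggests the dead stop. I'll press a little further to confirm.

Request:
{"method": "send_rows", "body": {
  "commands": [
    [0, 0, 0, 0.2],
    [0, 0, 0, 0.4],
    [0, 0, 0, 0.4],
    [0, 0, 0, 0.4]
  ]
}}

```text
t: 12.85
eef_pos: [0.5054, 0.1386, 0.0954]
orientation: [-1.57, 0.001, 2.4]
wrist_force: [-2.5, -4.0, 5.9]
grip_width: 0.247
```

```bash
python3 s.py
python3 - <<'E'
from h import *
im,d=imaging.capture("wrist")
g=im.sum(2)/3;sub=(g[320:400,270:376]<6).astype(np.uint8)
c=max(cv2.findContours(sub,0,cv2.CHAIN_APPROX_NONE)[0],key=cv2.contourArea);print(cv2.minAreaRect(c))
cv2.imwrite("pics/w6.png",np.clip(im[:,:,::-1]*1.8,0,255).astype(np.uint8))
E
```

```text
12.85 [0.50539165 0.13857764 0.09535691] [-8.99373707e+01  7.78945356e-02  1.37521383e+02] 2.4392804854725028 [-2.50488429 -3.96093494  5.88887157] [-0.74665962  0.60888257  0.50543859] q6 eff 0.5378646589815617 21.112937486896296
((53.461952209472656, 48.282440185546875), (37.575408935546875, 42.697906494140625), 88.21009063720703)
```

View pics/w6.png

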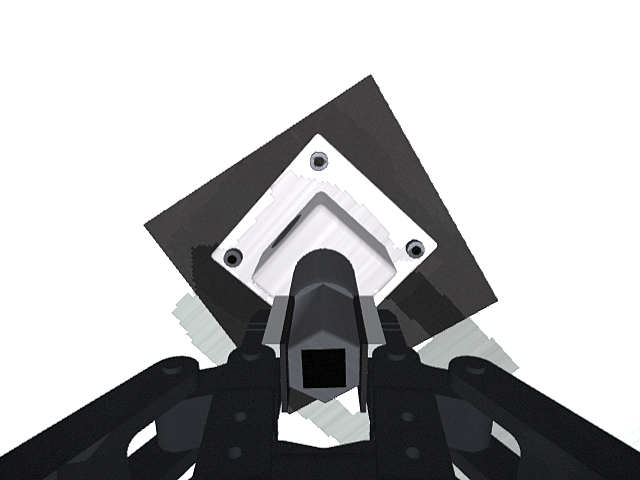

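Torque is 0.5 N m, but the square drive mark shows no slip in the pads. One more small turn will show whether the stop is really reached.

Request:
{"method": "send_rows", "body": {
  "commands": [
    [0, 0, 0, 0.25],
    [0, 0, 0, 0.5],
    [0, 0, 0, 0.5],
    [0, 0, 0, 0.5],
    [0, 0, 0, 0.5]
  ]
}}

```text
t: 13.4
eef_pos: [0.5053, 0.1386, 0.0953]
orientation: [-1.57, 0.001, 2.348]
wrist_force: [-3.3, -3.4, 5.0]
grip_width: 0.245
```

```bash
cat >> s.py <<'E'
im,d=imaging.capture("wrist")
g=im.sum(2)/3;sub=(g[320:400,270:376]<6).astype(np.uint8)
c=max(cv2.findContours(sub,0,cv2.CHAIN_APPROX_NONE)[0],key=cv2.contourArea);print(cv2.minAreaRect(c))
np.savez("last.npz",im=im)
E
python3 s.py
```

```text
13.4 [0.50533968 0.13855234 0.09532325] [-8.99348077e+01  7.62189948e-02  1.34504902e+02] 2.4918955626629695 [-3.29419506 -3.43806542  5.00503748] [-0.68128403  0.60341102  0.39784818] q6 eff 0.4249840881675482 20.94897854568824
((53.40534973144531, 48.282196044921875), (37.57198715209961, 42.7756233215332), 88.31531524658203)
```

Request:
{"method": "send_rows", "body": {
  "commands": [
    [0, 0, 0, 0.25],
    [0, 0, 0, 0.5],
    [0, 0, 0, 0.5],
    [0, 0, 0, 0.5],
    [0, 0, 0, 0.5]
  ]
}}

```text
t: 13.95
eef_pos: [0.5054, 0.1386, 0.0953]
orientation: [-1.57, 0.001, 2.295]
wrist_force: [-3.3, -2.6, 6.6]
grip_width: 0.245
```

```bash
python3 s.py
```

```text
13.95 [0.50539255 0.13856203 0.09534807] [-8.99466944e+01  8.34066594e-02  1.31517487e+02] 2.544023147691474 [-3.28061093 -2.58150655  6.58822107] [-0.73371159  0.55424002  0.52402867] q6 eff 0.5191941373050213 20.942871015159128
((53.433021545410156, 48.28990936279297), (37.558509826660156, 42.828819274902344), 88.26429748535156)
```

Torque stays flat near 0.5 N m past 60°, with no slip seen in the pads. That doesn't add up, since the nut should need at most about 53°. I'll back off into the play, lift off, and look at the nut directly.

Request:
{"method": "send_rows", "body": {
  "commands": [
    [0, 0, 0, -0.3],
    [0, 0, 0, -0.6],
    [0, 0, 0, -0.8],
    [0, 0, 0, -0.8],
    [0, -0.1, 0, -0.8],
    [0, -0.3, 0, -0.8],
    [0, -0.6, 0, -0.8],
    [0, -1.0, 0, -0.8],
    [0, -1.2, 0, -0.8],
    [0.7, -1.2, 0, -0.8],
    [0.7, -1.2, 0, -0.8],
    [0.7, -1.2, 0, -0.8],
    [0.7, -1.2, 0, -0.8]
  ]
}}

```text
t: 15.3
eef_pos: [0.482, 0.1652, 0.154]
orientation: [-1.571, -0.0, 2.377]
wrist_force: [0.9, -0.7, -1.5]
grip_width: 0.239
```

```bash
python3 s.py
python3 - <<'E'
from h import *
K,T=cam("wrist");im=np.load("last.npz")["im"];np.savez("w7.npz",im=im,K=K,T=T)
u,v=map(int,proj(K,T,[.5055,.139,.063]));print(u,v)
cv2.imwrite("pics/w7.png",cv2.resize(np.clip(im[v-60:v+60,u-70:u+70,::-1]*1.3,0,255).astype(np.uint8),None,fx=5,fy=5,interpolation=cv2.INTER_CUBIC))
E
```

```text
15.3 [0.48202684 0.16521459 0.15403399] [-8.99935016e+01 -2.07065098e-03  1.36179158e+02] 2.5197070195041276 [ 0.88761705 -0.7099462  -1.47855666] [ 0.00048207 -0.02969595 -0.01778868] q6 eff -0.0030393411725526676 20.432940988740356
((53.40536117553711, 47.282196044921875), (37.45439147949219, 42.246437072753906), 88.31531524658203)
329 183
```

View pics/w7.png

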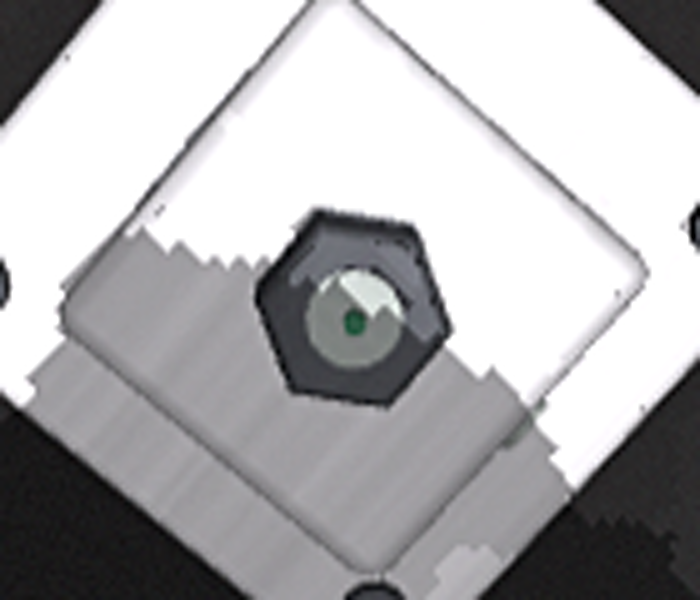

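The nut's flats now run parallel to the block edges, with corners at (320,210), (415,225), (450,332), (388,405), (293,390) and (257,298). Measuring the turn.

Run:
```python
from h import *
f=np.load("w7.npz");K,T=f["K"],f["T"]
h=np.array([(320,210),(415,225),(450,332),(388,405),(293,390),(257,298)])/5+[329-70,183-60]
P=np.array([ray(K,T,a,b,.061)[:2] for a,b in h]);print(P.mean(0),hexang(P),np.round(np.linalg.norm(P-P.mean(0),axis=1)*1e3,1))
g=np.array([354,322])/5+[259,123];print("tip",ray(K,T,*g,.073))
e=np.array([(315,0),(65,300),(370,575),(645,270)])/5+[259,123]
B=np.array([ray(K,T,a,b,.052)[:2] for a,b in e]);D=B-np.roll(B,1,0);print("block edges",np.degrees(np.arctan2(D[:,1],D[:,0]))%90)
s=monitor.get_state();y=s["orientation"][2];c=np.array([.5054,.1386]);X=np.array([np.cos(y),np.sin(y)]);Z=np.array([-np.sin(y),np.cos(y)])
print("socket normal mod60",(np.degrees(y)+90)%60,"to seat units",(c-s["eef_pos"][:2])@X/.05,(c-s["eef_pos"][:2])@Z/.05)
```

```text
[0.50472308 0.13964375] (np.float64(7.180259897806938), np.float64(0.9857541180246265)) [11.5 11.4 10.8 11.2 11.1 10.7]
tip [0.50530104 0.13929287 0.073     ]
block edges [7.85125435 5.26319843 3.18221735 5.38448521]
socket normal mod60 46.15447934057286 to seat units -0.7020353124723341 0.05926803212944154
```

The nut went from 45° to about 7° (about 0.66 rad), and its flats are now parallel to the block at about 5°. So the stop was reached and the socket then cammed over the nut. I'll re-seat aligned with the nut and press it gently to the stop.

Request:
{"method": "send_rows", "body": {
  "commands": [
    [-0.35, 0, 0.03, -1.2],
    [-0.7, 0, 0.06, -2.4],
    [-0.7, 0, 0.06, -3.45],
    [-0.7, 0, 0.06, -3.45],
    [-0.7, 0.3, 0.06, -3.45],
    [-0.7, 0.6, 0.06, -3.45],
    [-0.7, 0.75, 0.06, -3.45],
    [-0.7, 0.82, 0.06, -3.45],
    [-0.7, 0.88, 0.06, -3.45],
    [-0.7, 0.92, 0.06, -3.45],
    [-0.7, 0.96, 0.06, -3.45],
    [-0.7, 0.96, 0.06, -3.45]
  ]
}}

```text
t: 16.55
eef_pos: [0.5049, 0.1389, 0.1064]
orientation: [-1.57, -0.001, 2.738]
wrist_force: [-1.8, -1.0, -0.3]
grip_width: 0.242
```

```bash
python3 s.py
```

```text
16.55 [0.50488483 0.13890149 0.1063659 ] [-8.99702725e+01 -2.88263427e-02  1.56868713e+02] 2.1009746226991273 [-1.83694228 -1.01674983 -0.30443481] [-0.15607142  0.37967825  0.0351427 ] q6 eff -0.0038889712595846504 20.653298316184735
((53.0, 47.5), (37.0, 42.0), 90.0)
```

Request:
{"method": "send_rows", "body": {
  "commands": [
    [0, 0.06, 0, 0],
    [0, 0.12, 0, 0],
    [0, 0.18, 0, 0],
    [0, 0.22, 0, 0],
    [0, 0.24, 0, 0],
    [0, 0.24, 0, 0],
    [0, 0.24, 0, 0]
  ]
}}

```text
t: 17.3
eef_pos: [0.5052, 0.1389, 0.0958]
orientation: [-1.57, -0.0, 2.738]
wrist_force: [-6.6, -1.9, 8.5]
grip_width: 0.244
```

```bash
python3 s.py
```

```text
17.3 [0.505248   0.1388697  0.09577634] [-8.99605813e+01 -2.66280098e-02  1.56873821e+02] 2.100886441142906 [-6.56593945 -1.86261054  8.526705  ] [-0.33566913  1.50916113 -0.05135591] q6 eff -0.017591307987459004 20.853664719015928
((53.0, 47.5), (37.0, 42.0), 90.0)
```

Home again with 8.5 N. Now a slow clockwise turn with torque checks.

Request:
{"method": "send_rows", "body": {
  "commands": [
    [0, 0, 0, 0.25],
    [0, 0, 0, 0.5],
    [0, 0, 0, 0.75],
    [0, 0, 0, 0.75],
    [0, 0, 0, 0.75]
  ]
}}

```text
t: 17.85
eef_pos: [0.5052, 0.1385, 0.0958]
orientation: [-1.569, -0.0, 2.66]
wrist_force: [-7.0, -3.5, 8.1]
grip_width: 0.247
```

```bash
python3 s.py
```

```text
17.85 [0.505215   0.13854566 0.09578319] [-8.99102984e+01 -3.28241581e-03  1.52399791e+02] 2.179148640882131 [-7.01999101 -3.47136321  8.0990591 ] [-0.62375163  1.49279831  0.13836864] q6 eff 0.09827969362959266 21.09133183076848
((53.37275314331055, 47.04648971557617), (37.12770462036133, 42.26846694946289), 88.36341857910156)
```

Request:
{"method": "send_rows", "body": {
  "commands": [
    [0, 0, 0, 0.2],
    [0, 0, 0, 0.4],
    [0, 0, 0, 0.4],
    [0, 0, 0, 0.4]
  ]
}}

```text
t: 18.3
eef_pos: [0.5051, 0.1386, 0.0958]
orientation: [-1.569, -0.0, 2.618]
wrist_force: [-6.1, -2.9, 9.2]
grip_width: 0.245
```

```bash
python3 s.py
```

```text
18.3 [0.50509107 0.13861904 0.09578023] [-8.99079106e+01 -2.12065062e-02  1.50002790e+02] 2.2209809622305166 [-6.14903927 -2.9184241   9.19881431] [-0.52309344  1.627815    0.10587268] q6 eff 0.11221521534025669 20.887060772653655
((53.360923767089844, 47.132545471191406), (37.470420837402344, 42.29702377319336), 88.36341857910156)
```

Request:
{"method": "send_rows", "body": {
  "commands": [
    [0, 0, 0, 0.2],
    [0, 0, 0, 0.4],
    [0, 0, 0, 0.4],
    [0, 0, 0, 0.4]
  ]
}}

```text
t: 18.75
eef_pos: [0.505, 0.1387, 0.0958]
orientation: [-1.569, -0.001, 2.576]
wrist_force: [-7.9, -2.1, 10.8]
grip_width: 0.242
```

```bash
python3 s.py
```

```text
18.75 [0.505      0.13865571 0.09579138] [-8.99069242e+01 -3.29076267e-02  1.47598821e+02] 2.262879373278183 [-7.92638031 -2.08984186 10.79451702] [-0.48004446  1.69781638  0.13728608] q6 eff 0.12120753061026335 20.659914064188946
((53.36051940917969, 47.11827087402344), (37.44186019897461, 42.29702377319336), 88.36341857910156)
```

Request:
{"method": "send_rows", "body": {
  "commands": [
    [0, 0, 0, 0.2],
    [0, 0, 0, 0.4],
    [0, 0, 0, 0.4],
    [0, 0, 0, 0.4]
  ]
}}

```text
t: 19.2
eef_pos: [0.5049, 0.1387, 0.0958]
orientation: [-1.569, -0.001, 2.535]
wrist_force: [-8.4, -2.0, 10.7]
grip_width: 0.241
```

```bash
python3 s.py
```

```text
19.2 [0.50488027 0.13871256 0.09577058] [-8.98956196e+01 -4.48209959e-02  1.45216938e+02] 2.3045401458047174 [-8.41595923 -2.00224544 10.70639181] [-0.48396148  1.7208182   0.20613266] q6 eff 0.19884039647877216 20.62107072245394
((53.3917121887207, 47.034629821777344), (37.387996673583984, 42.323089599609375), 88.21009063720703)
```

Request:
{"method": "send_rows", "body": {
  "commands": [
    [0, 0, 0, 0.2],
    [0, 0, 0, 0.4],
    [0, 0, 0, 0.4],
    [0, 0, 0, 0.4]
  ]
}}

```text
t: 19.65
eef_pos: [0.5049, 0.1388, 0.0958]
orientation: [-1.569, -0.001, 2.493]
wrist_force: [-7.8, -2.2, 10.1]
grip_width: 0.246
```

```bash
python3 s.py
```

```text
19.65 [0.50486212 0.13875841 0.09575351] [-8.98961742e+01 -4.31404817e-02  1.42831527e+02] 2.346210895183862 [-7.77376225 -2.15896623 10.06551018] [-0.480558    1.76822661  0.22938605] q6 eff 0.2686061058193445 21.010536950822694
((53.40644073486328, 47.09979248046875), (37.56110382080078, 42.33281326293945), 88.15238952636719)
```

Request:
{"method": "send_rows", "body": {
  "commands": [
    [0, 0, 0, 0.2],
    [0, 0, 0, 0.4],
    [0, 0, 0, 0.4],
    [0, 0, 0, 0.4]
  ]
}}

```text
t: 20.1
eef_pos: [0.5048, 0.1388, 0.0958]
orientation: [-1.569, -0.001, 2.451]
wrist_force: [-7.8, -2.5, 9.3]
grip_width: 0.243
```

```bash
python3 s.py
```

```text
20.1 [0.50484704 0.13877773 0.09576294] [-8.98906694e+01 -3.91715369e-02  1.40455657e+02] 2.387754056167794 [-7.75753226 -2.49684258  9.33340344] [-0.48034407  1.76789179  0.41502478] q6 eff 0.4155159182846546 20.744028271393827
((53.41730880737305, 47.01942443847656), (37.44587326049805, 42.34315872192383), 88.09085083007812)
```

The torque rise repeats at the same angle (0.41 N m at yaw 140.5°, against about 0.39 on the first pass). By then the nut is past its whole possible loose range, so it is at the stop. One last check that the other things are undisturbed, then I'll hand in.

Run:
```python
from h import *
from station import ticket
a=np.load("scene0.npz")["im"].astype(int);b=imaging.capture("scene")[0].astype(int)
for n,(u,v) in dict(large=(286,241),mid=(238,304),tweez=(255,265),dish=(309,293),bottle=(147,310),driver=(148,245),spool=(452,190),ring=(381,190)).items():
    print(n,np.abs(a-b)[v-16:v+17,u-14:u+15].mean().round(1))
s=monitor.get_state();print(s["t"],s["eef_pos"],s["wrist_force"],s["wrist_torque"],s["grip_width"])
print(ticket.sign_off())
```

```text
large 4.6
mid 4.6
tweez 5.3
dish 5.2
bottle 4.4
driver 5.3
spool 3.9
ring 69.7
20.2 [0.50487657 0.13877638 0.09577027] [-7.16445368 -2.35859177 10.27236258] [-0.46399167  1.78584893  0.40384962] 0.24054107741679026
the job is handed in; nothing more can be done
None
```

I handed the job in at t = 20.2 s with the small socket still gripped, home on the mat block's nut, and the nut turned clockwise to what I take to be its stop. No verdict was reported.

- **Which socket:** The mat block's nut measured about 22 mm across its corners, so it is the 19 mm one. I gripped the small socket on two flats and pushed it home while the nut was still loose.
- **Over-turn, then redone:** On the first pass the torque rose from about 0.2 to 0.4–0.5 N m between 48° and 55° of turn. I kept turning to 64° to check, and the torque stayed near 0.5 N m without the socket turning in the pads. I then lifted off to look, put the socket back on and tightened again.
- **Last checks:** On the second pass the torque rose again at the same angle, to about 0.4 N m against the 0.25 N m drag. The socket was fully seated with about 10 N of downward push, and the grip was firm at about 20.5 mm opening.
- **What disagreed:** After the first pass the camera showed the nut turned about 38° with its flats parallel to the block edges. The socket had turned further than that plus the play would allow, so the stop gave somewhat or the socket slipped over the nut. I judge it tight from the repeated torque rise and the angle reached, but I could not see the nut under the socket.
- **Other things:** The other two sockets and the bystanders show no change in the scene camera, except the area around the ring gauge. That difference was large; the arm probably blocks the view there, but I didn't check it. The fingers stayed at least 95 mm above the bench near the nut.

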